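# Push the drip tray through the stand's feet, under the engine cover

### The job

Push the drip tray along the bench with your fingers, lengthwise through the narrow gap between the two feet of the holding stand, until it lies straight and centred under the engine cover, sticking out equally far in front and behind. Only slide it: do not lift or tip it, do not knock the stand or the cover with the hand, and leave everything else on the bench where it is. Finish with the hand clear of everything.

Things in the scene. Friction and masses are not known exactly. Their poses are not given: they have to be found in the camera images.
- tray: Dark steel drip tray, open on top, loose: 140 mm wide (own x), 210 mm long (own y), 30 mm tall, walls 3 mm, corners cut at 45 degrees over 20 mm, 0.3 to 0.65 kg, both ends alike. Origin at the centre of its underside, on the bench. It starts right of the stand, skewed and off the line of the gap; its y points within 0.3 rad of world y.
- stand: Stand bolted to the bench: two dark cast-iron feet 148 mm apart (inner faces at own x -74 and +74 mm: 4 mm to spare each side of the tray). Origin on the bench midway between them; own y runs along the gap. The tray comes from -y, moves to +y, and is right when its origin is here and its long side along this y. The stand's y is within 0.15 rad of world y.
- near_foot (a point): Middle of the top of the foot nearer the robot, 24 mm above the bench; each foot is 60 mm (stand's x) by 90 mm (stand's y). It carries a 34 mm square post, centre 108 mm from the stand's middle, 182 mm tall, with a lock screw and cross bar sticking out to 160 mm from the middle, 160 mm up.
- far_foot (a point): The same point on the foot farther from the robot; same size, post and lock screw, mirrored.
- drip_nose (a point): Lowest point of the aluminium engine cover that hangs between the posts: tip of a small nose 56 mm above the bench, straight above the stand's origin. The cover is 150 mm wide (stand's x), reaches 25 mm to each side of the middle along the stand's y, and stands from 78 to 240 mm above the bench.
- socket: Steel deep socket standing on end, 25 mm across, 60 mm tall, beside the stand. Origin at the centre of its underside. A bystander.
- bearing: Steel ball-bearing ring lying flat, 52 mm across, 15 mm tall, beside the far foot on the side the tray comes from. Origin at the centre of its underside. A bystander.
- oil_filter: Black canister oil filter standing on end, 75 mm across, 88 mm tall. Origin at the centre of its underside. A bystander.
- spray_can: White spray can with a black cap, 60 mm across, 190 mm tall, left of the stand, beyond the way out of the gap. Origin at the centre of its underside. A bystander.
- wrench: Steel spanner lying flat, 170 mm long (along its own x), on the far right part of the bench. Origin near the middle of its underside. A bystander.
- mug: White mug, 80 mm across, 92 mm tall, on the left. Origin at the centre of its underside. A bystander.

How it is judged (in metres and radians):
At the end, for the whole second after the job is handed in: The tray lies flat and still on the bench in the gap, its centre within 15 mm of the middle of the stand along the gap and within 10 mm across it, its long side within 0.08 rad of the gap's direction (x of tray in the frame of stand between -0.01 and 0.01 m and y of tray in the frame of stand between -0.015 and 0.015 m and angle between the y axis of tray and the y axis of stand, either way round below 0.08 rad and height (world z) of tray below 0.004 m and angle between tray's own z axis and vertical below 0.04 rad and linear speed of tray below 0.01 m/s); the robot touches nothing.
It fails at once if the tray is lifted off the bench (height (world z) of tray above 0.01 m).
It fails at once if the tray is tipped up (angle between tray's own z axis and vertical above 0.12 rad).
It fails at once if the hand or arm knocks the stand or the cover (over 10 N) (contact force between any of the fingers, the arm and stand above 10 N).
It fails at once if something else on the bench is knocked over or more than 20 mm out of place (distance of any of socket, bearing, oil_filter, spray_can, wrench, mug from where it was at the start of the episode above 0.02 m or angle between any of socket, bearing, oil_filter, spray_can, mug's own z axis and vertical above 0.5 rad).
It also fails if it takes over 64 s, if anything falls off the work surface, if the arm or the gripper's body presses on something with over 40 N, if the wrist force passes 120 N, or if a joint passes its speed limit or range.

### The arm

A 6-joint arm with a two-finger parallel gripper is mounted at the origin on the work surface. World frame = base frame: x ahead of the robot, y to its left, z up, the work surface at z = 0. Lengths are in m, angles in degrees, forces in N, time in s.
With the tool pointing down it reaches from about 0.35 to 0.875 m from the base axis. Payload 4.2 kg.
Tool frame: the origin (TCP) lies on the centre line of the jaws, within the pads' length; the fingertips stand tip_reach ahead of it and the grasp point (between the pads) is the TCP (tip_reach is the distance from the TCP to the fingertips, in m); z points along the fingers, y is the line along which they close (so a half turn about z gives the same grasp; the last joint's range is limited). The gripper opens to 87 mm and grips with 3 to 60 N. Pads are 19 mm wide; open, the fingers measure 117 mm over their backs; the gripper's body (75 mm by 190 mm) begins 51 mm behind the grasp point.
Start: joints at [-55.027, 22.042, 0.453, 0, -68.411, -14.817], TCP at [0.215, -0.587, 0.203] pointing down, gripper open.
Joint ranges: [-179.83, 179.83], [-69.29, 118.12], [-61.27, 80.66], [-181.25, 117.63], [-171.15, -9.14], [-177.46, 177.46]. Speed limits (degrees/s): [159.86, 159.86, 180, 180, 180, 180].

### API

Orientations are given as a 3x3 rotation matrix whose columns are the frame's x, y, z axes.
In Python, from station import sense, capture, finish_job, tip_reach gives the robot as it stands.
- The arm moves only by the tool arm_command, never from a script. Its argument "deltas" is a list of rows, each a list of 7 numbers: the turn, a rotation vector about the tool's x, y, z in rad, then the shift along the tool's x, y, z in cm, then the closure, from -1 (fully open) to 1 (shut), so that 0 is half open. In form: [[rx, ry, rz, dx, dy, dz, hand], ...]. A call has 1 to 8 rows; each row is the pose to reach, as a shift and turn from the pose commanded when the call began, along the tool's axes at that moment; what a row does not reach only later rows make up. A row lasts 1/12 s, in which the tool goes at most 41.7 mm and 7.16 degrees, less where a joint would pass 70% of its speed; a pose out of reach is approached as far as the arm can. A call with a gripper value outside its range is refused whole. The fingers move at their own pace and stop on an object; the grip force is fixed at half the most. Time passes only in rows, so rows that repeat a pose let the fingers close. It gives the time, the measured TCP pose, the force, the opening and the grip force at its end, in the units of the state.
- sense(): the state, without advancing time (a new reading comes with each control period).
- capture(name): name is "side" or "top"; returns a dict with "pixels" (384x512x3 uint8, blue, green, red), "fovy" (degrees; the focal length in pixels is half the picture's height over the tangent of half this angle, whatever the lens; pixels are square), "cx", "cy" (the principal point, pixels), "k1" (the pictures are not rectified: a ray, as slopes to the right and down, at radius r is drawn at 1 + k1 r^2 times it, then the intrinsics apply), "rvec" (rotation vector, rad) and "tvec" (3), from world to camera coordinates, as OpenCV has them. Camera axes: x right, y down, z forward; pixel columns grow to the right and rows downward; lengths in m; the calibration is good to about 2 mm. A picture is of the moment at which its call begins. There is no depth.
- finish_job(): hands the job in; it is judged then, once.
The state is a dict: "time_s": time; "joints": joint angles; "joint_velocities": joint speeds; "effort": joint torques, N m; "tcp_pos": TCP position; "ee_rot": TCP orientation; "wrist_force": force on the tool from outside, world axes, zero at the start; "moment": the same for the moment, N m; "gripper_width": opening from 0.0 (shut) to 1.0 (fully open); "gripper_force": force on a finger pad.
Only numpy, scipy, OpenCV 4.12 (cv2) and the standard library are available. Lean on these libraries where they do the work, as an engineer would, in place of code of your own. Each camera call takes 0.05 s, during which the arm holds its last target. There are 200 camera calls.

## Working session

There is one attempt and no reset: what is moved stays moved. The work goes in short steps, Python scripts to look and compute and a tool call to move; the robot and the scene stay as the last step left them, time stands still between calls to the robot, and variables do not carry over. Pictures are saved under pics/ and viewed, at most 10 in all, crops included, and the job is handed in when it is done.

Besides the shell and the picture viewer there is one more tool, called after "Emit:" as name(argument=value, ...), one argument or row to a line, values as JSON. arm_command: Moves the arm, as the interface text tells. Its arguments: {"type":"object","properties":{"deltas":{"type":"array"}},"required":["deltas"]}

```bash
mkdir -p pics
cat > h.py <<'E'
import numpy as np, cv2
from station import sense, capture, finish_job, tip_reach
def cam(c):
    h,w=c["pixels"].shape[:2]; f=h/2/np.tan(np.radians(c["fovy"])/2)
    K=np.array([[f,0,c["cx"]],[0,f,c["cy"]],[0,0,1]]); return K,np.array([c["k1"],0,0,0,0.]),np.array(c["rvec"],float).reshape(3),np.array(c["tvec"],float).reshape(3)
def ray(c,uv,z):
    K,d,r,t=cam(c); R=cv2.Rodrigues(r)[0]
    p=cv2.undistortPoints(np.array(uv,float).reshape(-1,1,2),K,d).reshape(-1,2)
    v=np.c_[p,np.ones(len(p))]@R; o=-R.T@t
    return o+v*((z-o[2])/v[:,2])[:,None]
def proj(c,P):
    K,d,r,t=cam(c); return cv2.projectPoints(np.array(P,float).reshape(-1,1,3),r,t,K,d)[0].reshape(-1,2)
E
python3 - <<'E'
from h import *
import pickle
for n in("side","top"):
    c=capture(n); cv2.imwrite(f"pics/{n}0.png",c["pixels"]); pickle.dump(c,open(f"{n}0.pkl","wb"))
    K,d,r,t=cam(c); print(n,K[0,0],c["k1"],-cv2.Rodrigues(r)[0].T@t)
s=sense(); print(tip_reach,s["tcp_pos"],s["ee_rot"],s["wrist_force"],s["time_s"])
E
```

```text
side 364.9491148412413 0.018610814139370064 [0.34203256 0.70955882 0.75235248]
top 451.2110588406042 -0.0972406425407972 [0.43409923 0.07482341 1.08752   ]
0.019 [ 0.21518071 -0.58617787  0.20218717] [[-9.38806141e-01 -3.44445149e-01 -7.54447442e-04]
 [-3.44445963e-01  9.38804440e-01  1.78970221e-03]
 [ 9.18243650e-05  1.94004980e-03 -9.99998114e-01]] [-0.3152664  -0.3242426   0.89711857] 0.1
```

View pics/top0.png

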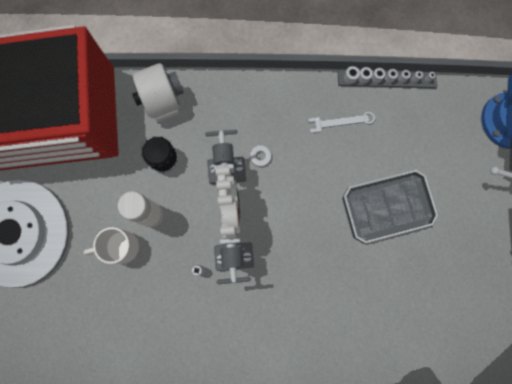

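View pics/side0.png

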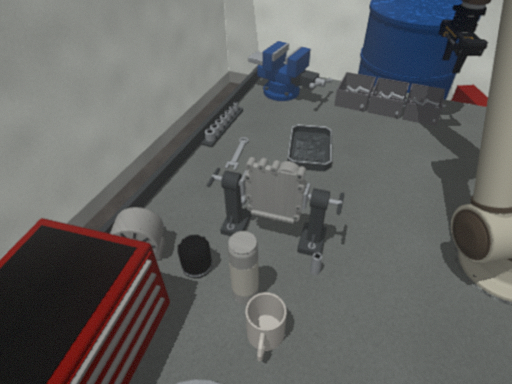

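The top view has image-up as +x and image-left as +y. The tray is at about (390,207), the far foot at (226,168), the near foot at (234,256), the bearing at (261,156) and the socket at (197,271). The side view shows the cover between the posts and the tray behind it. Next I'll measure the tray rim and the feet.

Run:
```python
from h import *
import pickle
c=pickle.load(open("top0.pkl","rb")); p=c["pixels"]
cv2.imwrite("pics/crop0.png",cv2.resize(p[120:295,185:445],None,fx=3,fy=3,interpolation=cv2.INTER_CUBIC))
g=cv2.cvtColor(p,cv2.COLOR_BGR2GRAY)
roi=g[165:248,338:442]; m=((roi>115)).astype(np.uint8)
print("bench grey",np.median(g[280:330,300:400]))
n,l,st,ce=cv2.connectedComponentsWithStats(m,connectivity=8)
k=1+np.argmax(st[1:,4]); ys,xs=np.where(l==k); print(st[k])
P=ray(c,np.c_[xs+338,ys+165],0.03)[:,:2]
r=cv2.minAreaRect((P*1000).astype(np.float32)); print(r)
# feet: dark mask per foot
for nm,(x0,x1,y0,y1) in dict(far=(200,250,140,192),near=(208,262,236,280)).items():
    m=(g[y0:y1,x0:x1]<62).astype(np.uint8); n,l,st,ce=cv2.connectedComponentsWithStats(m)
    for k in np.argsort(-st[1:,4])[:2]+1:
        ys,xs=np.where(l==k); Q=ray(c,np.c_[xs+x0,ys+y0],0.024)[:,:2]
        print(nm,st[k]+np.array([x0,y0,0,0,0]),cv2.minAreaRect((Q*1000).astype(np.float32)))
print(ray(c,[[197,270],[261,156],[160,154]],0.05))
```

```text
bench grey 137.0
[   0    0  104   83 4128]
((572.9891967773438, -263.074462890625), (260.9898376464844, 200.2755889892578), 89.89823150634766)
far [232 170  13  12  99] ((641.0808715820312, 101.36498260498047), (24.894359588623047, 30.32528305053711), 14.836463928222656)
far [228 156   9  12  30] ((677.0210571289062, 116.31905364990234), (24.432361602783203, 16.21753692626953), 54.461387634277344)
near [237 243  16  25 150] ((453.9130554199219, 86.4701156616211), (55.70827102661133, 34.90987777709961), 0.38112279772758484)
[[0.418663   0.1936985  0.05      ]
 [0.68511208 0.04960775 0.05      ]
 [0.68799445 0.28844951 0.05      ]]
```

View pics/crop0.png

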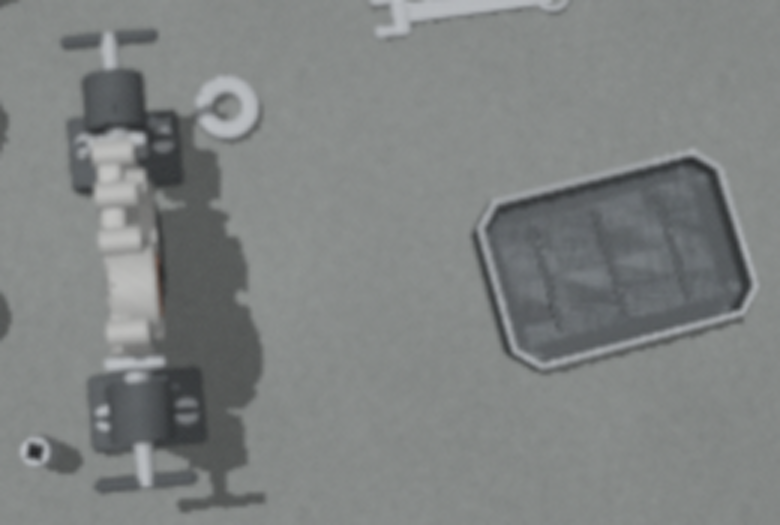

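The crop shows both feet with legible corners: the far foot spans crop (67..183,110..193) and the near foot (88..208,366..452). The tray rim is bright and closed. I'll use these foot corners and a brighter threshold for the rim.

```bash
cat >> h.py <<'E'
def tray(c,x0,x1,y0,y1,dark=None):
    g=cv2.cvtColor(c["pixels"],cv2.COLOR_BGR2GRAY)[y0:y1,x0:x1]
    m=(g>158).astype(np.uint8)
    n,l,st,ce=cv2.connectedComponentsWithStats(m,connectivity=8); k=1+np.argmax(st[1:,2]*st[1:,3]); 
    ys,xs=np.where(l==k); P=ray(c,np.c_[xs+x0,ys+y0],0.03)[:,:2]
    return st[k],cv2.minAreaRect((P*1000).astype(np.float32))
E
python3 - <<'E'
from h import *
import pickle
c=pickle.load(open("top0.pkl","rb"))
print(tray(c,338,442,160,250))
f=lambda q:ray(c,(np.array(q)+.5)/3-.5+[185,120],.024)[:,:2]*1000
A=f([[67,119],[181,110],[183,184],[75,193]]);B=f([[88,376],[203,366],[208,438],[92,452]])
for Q in(A,B): print(Q.round(1),Q.mean(0).round(1),np.linalg.norm(Q-np.roll(Q,1,0),axis=1).round(1))
ca,cb=A.mean(0),B.mean(0);d=ca-cb
print("c",(ca+cb)/2,"dist",np.linalg.norm(d),"x-ang",np.degrees(np.arctan2(d[1],d[0])))
for a,b in((A[0],A[1]),(A[3],A[2]),(B[0],B[1]),(B[3],B[2])): v=a-b;print(np.degrees(np.arctan2(-v[0],v[1])))
print(ray(c,(np.array([[228,108],[35,452],[380,35]])+.5)/3-.5+[185,120],.015))
E
```

```text
(array([92, 32,  8, 31, 34], dtype=int32), ((569.271728515625, -368.8852844238281), (73.02861022949219, 11.8525972366333), 3.105407238006592))
[[682.  179.4]
 [690.2  87.7]
 [629.6  85.5]
 [621.5 171.5]] [655.8 131. ] [60.9 92.1 60.7 86.4]
[[476.6 158.2]
 [485.   68.5]
 [429.3  64.2]
 [417.9 154. ]] [452.2 111.2] [58.8 90.1 55.9 90.5]
c [553.99364033 121.11034708] dist 204.5906279366744 x-ang 5.550981488547042
5.1381115699409605
5.328341624136443
5.375658875333827
7.212373458345777
[[ 0.69440779  0.04957456  0.015     ]
 [ 0.41735311  0.19925602  0.015     ]
 [ 0.75766391 -0.07564409  0.015     ]]
```

```bash
cat > tr.py <<'E'
from h import *
def tray(c,x0,x1,y0,y1,th=9):
    g=cv2.cvtColor(c["pixels"],cv2.COLOR_BGR2GRAY).astype(np.float32)
    g=(g-cv2.medianBlur(g.astype(np.uint8),15))[y0:y1,x0:x1]
    n,l,st,ce=cv2.connectedComponentsWithStats((g>th).astype(np.uint8),connectivity=8)
    k=1+np.argmax(st[1:,2]*st[1:,3]); ys,xs=np.where(l==k)
    P=ray(c,np.c_[xs+x0,ys+y0],0.03)[:,:2]*1000
    (cx,cy),(w,h),a=cv2.minAreaRect(P.astype(np.float32))
    if w>h: w,h,a=h,w,a-90
    a=(a+90)%180-90
    return st[k]+np.array([x0,y0,0,0,0]),(cx,cy),(w,h),a
E
python3 - <<'E'
from tr import *
import pickle
c=pickle.load(open("top0.pkl","rb"))
for th in(6,10,15): print(tray(c,330,450,155,260,th))
f=lambda q:ray(c,(np.array(q)+.5)/3-.5+[185,120],.03)[:,:2]*1000
print(f([[494,203],[690,155],[752,290],[740,314],[545,366],[513,347],[478,230],[716,168]]))
E
```

```text
(array([345, 169,  93,  74, 629]), (573.2951049804688, -263.7066345214844), (141.63470458984375, 212.47674560546875), 14.529972076416016)
(array([345, 169,  93,  74, 545]), (572.9973754882812, -263.3631286621094), (140.72486877441406, 211.3732452392578), 14.47683048248291)
(array([345, 169,  93,  73, 397]), (572.9962768554688, -263.11712646484375), (140.24139404296875, 210.531982421875), 14.638818740844727)
[[ 615.2395527  -162.97251499]
 [ 656.18913789 -325.86336688]
 [ 546.17786376 -371.5363243 ]
 [ 526.87149167 -360.48690387]
 [ 485.63383356 -200.17171611]
 [ 500.50712809 -175.05835783]
 [ 593.33614494 -149.47496761]
 [ 645.65710914 -347.09364681]]
```

The tray centre is at (573,−263) mm, yawed 14.5°. The stand is at (554,121), yawed 5.4°. Plan: push the tray's near long side with the hand at 5.4° to square it up and shift it onto the line, then push from behind.

```bash
cat > go.py <<'E'
import sys
from h import *
from scipy.spatial.transform import Rotation as Ro
# go.py x y z(mm) ang(deg of tool y from world y)
def go(x,y,z,a):
    s=sense(); R=np.array(s["ee_rot"]); t=np.radians(a)
    yv=np.array([-np.sin(t),np.cos(t),0]); zv=np.array([0,0,-1.]); T=np.c_[np.cross(yv,zv),yv,zv]
    print("turn",Ro.from_matrix(R.T@T).as_rotvec().round(4),"shift cm",(R.T@(np.array([x,y,z])/10-np.array(s["tcp_pos"])*100)).round(2),"t",s["time_s"])
if __name__=="__main__": go(*map(float,sys.argv[1:]))
E
python3 go.py 444 -256 150 5.4
```

```text
turn [ 0.0019 -0.0003  0.2574] shift cm [-32.86  23.11   5.26] t 0.1
```

Emit:
arm_command(
  deltas=[
    [0.002,0,0.257,-32.9,23.1,5.3,-1],
    [0.002,0,0.257,-32.9,23.1,5.3,-1],
    [0.002,0,0.257,-32.9,23.1,5.3,-1],
    [0.002,0,0.257,-32.9,23.1,5.3,-1],
    [0.002,0,0.257,-32.9,23.1,5.3,-1],
    [0.002,0,0.257,-32.9,23.1,5.3,-1],
    [0.002,0,0.257,-32.9,23.1,5.3,-1],
    [0.002,0,0.257,-32.9,23.1,5.3,-1],
  ],
)

```text
time_s: 0.77
tcp_pos: [0.4019, -0.3169, 0.1597]
ee_rot: [[-0.996, -0.094, 0.0], [-0.094, 0.996, -0.002], [0.0, -0.002, -1.0]]
wrist_force: [0.8, -0.9, 0.3]
gripper_width: 1.001
gripper_force: 0.0
```

```bash
python3 go.py 444 -256 28 5.4; python3 -c "
from h import *
s=sense();print(s['tcp_pos'],s['wrist_force'])"
```

```text
turn [-0.0017 -0.      0.0003] shift cm [-4.77  5.68 13.16] t 0.7667
[ 0.4018723  -0.31687629  0.1597361 ] [ 0.81163433 -0.91564031  0.28919693]
```

Emit:
arm_command(
  deltas=[
    [0,0,0,-4.0,5.0,0,-1],
    [0,0,0,-4.0,5.0,0,-1],
    [0,0,0,-4.0,5.0,8,-1],
    [0,0,0,-4.0,5.0,8,-1],
    [0,0,0,-4.0,5.0,8,-1],
    [0,0,0,-4.0,5.0,8,-1],
    [0,0,0,-4.0,5.0,8,-1],
    [0,0,0,-4.0,5.0,8,-1],
  ],
)

```text
time_s: 1.43
tcp_pos: [0.4382, -0.2664, 0.0824]
ee_rot: [[-0.996, -0.095, 0.005], [-0.095, 0.996, -0.004], [-0.004, -0.004, -1.0]]
wrist_force: [-0.4, -0.5, 0.1]
gripper_width: 1.002
gripper_force: 0.0
```

```bash
python3 go.py 444 -256 28 5.4; python3 go.py 508.9 -249.5 28 5.4
```

```text
turn [-0.004   0.0043  0.0005] shift cm [-0.66  1.    5.44] t 1.4333
turn [-0.004   0.0043  0.0005] shift cm [-7.18  1.03  5.46] t 1.4333
```

Emit:
arm_command(
  deltas=[
    [0,0,0,-0.7,1.0,2.7,-1],
    [0,0,0,-0.7,1.0,5.3,-1],
    [0,0,0,-0.7,1.0,5.3,-1],
    [0,0,0,-0.7,1.0,5.3,-1],
    [0,0,0,-1.4,1.0,5.3,-1],
    [0,0,0,-2.1,1.0,5.3,-1],
    [0,0,0,-2.7,1.0,5.3,-1],
    [0,0,0,-3.2,1.0,5.3,-1],
  ],
)

```text
time_s: 2.1
tcp_pos: [0.4695, -0.2528, 0.0284]
ee_rot: [[-0.995, -0.095, 0.004], [-0.095, 0.995, -0.003], [-0.003, -0.003, -1.0]]
wrist_force: [-0.1, 0.2, -0.3]
gripper_width: 0.999
gripper_force: 0.0
```

```bash
python3 go.py 508.9 -249.5 28 5.4
```

```text
turn [-0.0031  0.0033  0.0008] shift cm [-3.96 -0.04  0.05] t 2.1
```

Emit:
arm_command(
  deltas=[
    [0,0,0,-0.45,0,0,-1],
    [0,0,0,-0.9,0,0,-1],
    [0,0,0,-1.35,0,0,-1],
    [0,0,0,-1.8,0,0,-1],
    [0,0,0,-2.25,0,0,-1],
    [0,0,0,-2.7,0,0,-1],
    [0,0,0,-3.1,0,0,-1],
    [0,0,0,-3.4,0,0,-1],
  ],
)

```text
time_s: 2.77
tcp_pos: [0.5018, -0.2493, 0.027]
ee_rot: [[-0.995, -0.095, 0.0], [-0.095, 0.995, -0.002], [-0.0, -0.002, -1.0]]
wrist_force: [0.3, 0.0, 1.4]
gripper_width: 1.001
gripper_force: 0.0
```

Run:
```python
from tr import *
c=capture("top"); cv2.imwrite("pics/top1.png",cv2.resize(c["pixels"][100:340,220:480],None,fx=2,fy=2))
print(tray(c,330,450,150,260,10)); print(sense()["tcp_pos"],sense()["wrist_force"])
```

```text
(array([365, 169,  70,  37, 194]), (634.03662109375, -294.8421630859375), (75.49819946289062, 172.9842529296875), -18.919174194335938)
[ 0.50236711 -0.24933125  0.02706514] [ 0.78054166  0.71787025 -0.03582204]
```

View pics/top1.png

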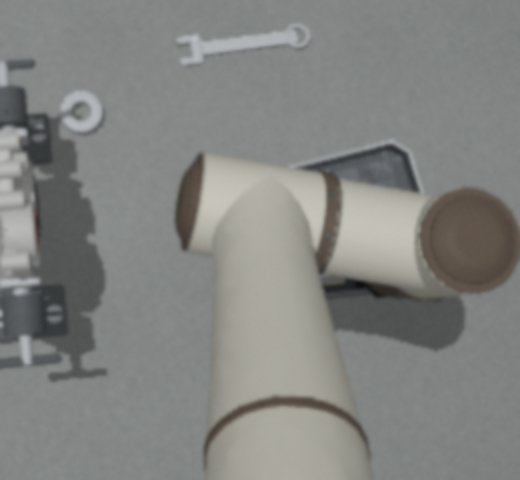

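The top view is mostly blocked by the arm. The tray's far-right corner at crop (390,141) looks unmoved, so I'll check with the side camera.

Run:
```python
from tr import *
c=capture("side"); cv2.imwrite("pics/side1.png",cv2.resize(c["pixels"][40:240,220:400],None,fx=3,fy=3,interpolation=cv2.INTER_CUBIC))
print(proj(c,[[.5854,-.159,.03],[.4856,-.2,.03],[.6152,-.163,.03],[.4965,-.198,.008],[.656,-.326,.03]]))
```

```text
[[296.30098842 160.13701909]
 [330.6784334  160.24189149]
 [287.78390677 157.1241537 ]
 [326.26858698 165.17120761]
 [292.47344335 127.46942081]]
```

View pics/side1.png

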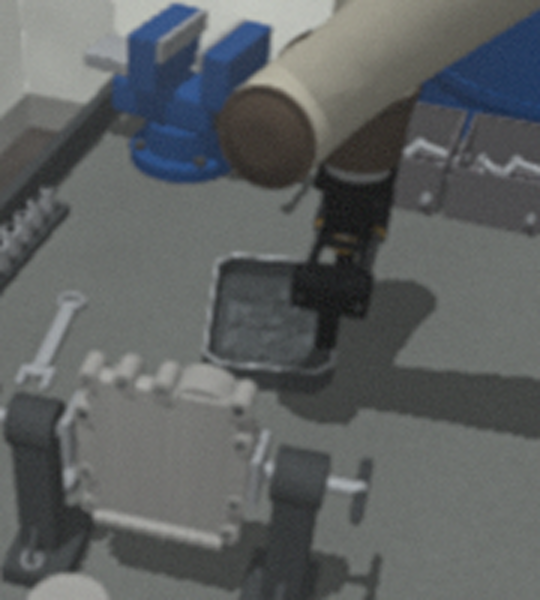

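Run:
```python
from tr import *
c=capture("side"); cv2.imwrite("pics/side2.png",cv2.resize(c["pixels"][110:180,280:360],None,fx=8,fy=8,interpolation=cv2.INTER_CUBIC))
```

```text
(no output)
```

View pics/side2.png

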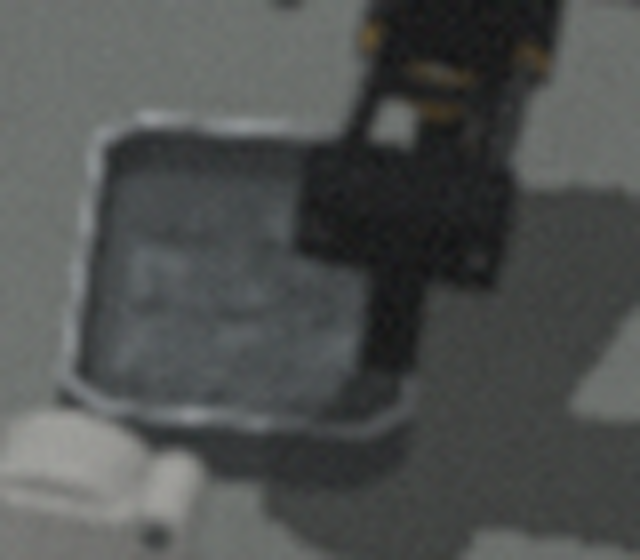

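Run:
```python
from tr import *
import pickle
c=pickle.load(open("side0.pkl","rb"))
uv=(np.array([[388,372],[362,372],[415,372]])+.5)/8-.5+[280,110]
for z in(0,.008,.03): print(z,ray(c,uv,z))
q=(np.array([[65,385],[130,412],[355,430],[408,395],[95,135],[140,117]])+.5)/8-.5+[280,110]
print(ray(c,q,.03)); s=sense(); print(s["tcp_pos"],s["gripper_width"])
for n in("side1","side2"): pass
```

```text
0 [[ 5.05238225e-01 -2.55874656e-01  0.00000000e+00]
 [ 5.15176223e-01 -2.51738193e-01  0.00000000e+00]
 [ 4.94919026e-01 -2.60169161e-01  1.11022302e-16]]
0.008 [[ 0.50350281 -0.2456089   0.008     ]
 [ 0.51333513 -0.24151642  0.008     ]
 [ 0.49329334 -0.24985774  0.008     ]]
0.03 [[ 0.49873041 -0.21737807  0.03      ]
 [ 0.50827213 -0.21340655  0.03      ]
 [ 0.48882269 -0.22150133  0.03      ]]
[[ 0.61452019 -0.1601891   0.03      ]
 [ 0.58533557 -0.15404445  0.03      ]
 [ 0.50103044 -0.17716986  0.03      ]
 [ 0.48762303 -0.2062229   0.03      ]
 [ 0.66145857 -0.33065792  0.03      ]
 [ 0.64774234 -0.35167061  0.03      ]]
[ 0.501396   -0.24922298  0.02693426] 1.0011152404816115
```

Run:
```python
from tr import *
c=capture("side"); s=sense(); R=np.array(s["ee_rot"]); t=np.array(s["tcp_pos"])
f=lambda L,dz:((proj(c,t+[0,0,dz]+np.array(L)@R.T)-[280,110]+.5)*8-.5).round()
for dz in(0,.035):
  print(dz,"body",f([[.0375,.095,-.051],[-.0375,.095,-.051],[.0375,-.095,-.051]],dz).tolist(),"tips",f([[0,.051,.019],[0,.0585,.019],[0,-.051,.019],[0,0,.019]],dz).tolist())
d0=__import__("pickle").load(open("side0.pkl","rb"))
# unobstructed start view: where should tips be, and where the black pixels end
t0=np.array([.21518,-.58618,.20219]);R0=np.array([[-.9388,-.3444,-.00075],[-.3444,.9388,.0018],[.0001,.0019,-1]])
print("start tips px",proj(d0,t0+np.array([[0,.051,.019],[0,-.051,.019],[0,.051,-.051],[0,-.051,-.051]])@R0.T).round(1).tolist())
cv2.imwrite("pics/grip0.png",cv2.resize(d0["pixels"][0:90,420:512],None,fx=6,fy=6,interpolation=cv2.INTER_CUBIC))
```

```text
0 body [[478.0, 391.0], [277.0, 353.0], [547.0, 114.0]] tips [[374.0, 444.0], [371.0, 456.0], [416.0, 296.0], [396.0, 368.0]]
0.035 body [[493.0, 314.0], [287.0, 278.0], [561.0, 41.0]] tips [[386.0, 375.0], [382.0, 387.0], [428.0, 228.0], [407.0, 300.0]]
start tips px [[451.1, 83.8], [441.3, 69.6], [459.3, 62.8], [448.6, 49.3]]
```

View pics/grip0.png

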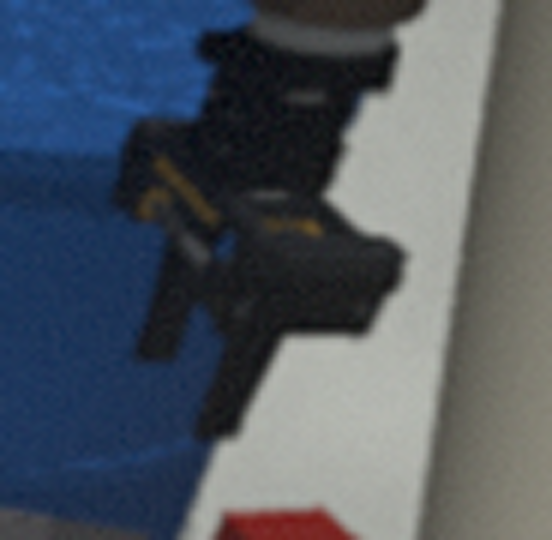

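The picture at the start pose shows the fingertips at about (456,72) and (446,59). The poses predict (451,84) and (441,70), so the real tips are about 36 mm higher than `tcp_pos` and `tip_reach` imply. The hand passed over the rim without touching the tray. I'll back off and go down another 3.5 cm, checking forces.

Emit:
arm_command(
  deltas=[
    [0,0,0,3.0,0,0,-1],
    [0,0,0,6.0,0,0,-1],
    [0,0,0,6.0,0,0,-1],
    [0,0,0,6.0,0,1.0,-1],
    [0,0,0,6.0,0,2.0,-1],
    [0,0,0,6.0,0,2.6,-1],
    [0,0,0,6.0,0,2.6,-1],
  ],
)

```text
time_s: 3.55
tcp_pos: [0.4409, -0.2546, -0.0011]
ee_rot: [[-0.996, -0.095, -0.003], [-0.095, 0.996, -0.001], [0.003, -0.001, -1.0]]
wrist_force: [0.5, -0.4, 1.2]
gripper_width: 0.998
gripper_force: 0.0
```

Run:
```python
from tr import *
c=capture("side"); s=sense(); R=np.array(s["ee_rot"]); t=np.array(s["tcp_pos"])
print(t,s["wrist_force"])
for dz in(0,.03,.035,.04): print(dz,proj(c,t+[0,0,dz]+np.array([[.0095,.0585,.019],[-.0095,.0585,.019]])@R.T).round(1).tolist())
g=cv2.cvtColor(c["pixels"],cv2.COLOR_BGR2GRAY)
m=(g<45).astype(np.uint8)[100:190,300:420]
for r in range(30,90,2):
  x=np.where(m[r])[0]; print(r+100,(x.min()+300,x.max()+300,len(x)) if len(x) else "",end="; ")
```

```text
[ 4.41388600e-01 -2.54809433e-01 -3.51731027e-04] [ 0.02244675 -0.46547967  0.42750893]
0 [[346.6, 177.3], [340.6, 176.2]]
0.03 [[348.2, 170.1], [342.1, 169.0]]
0.035 [[348.4, 168.9], [342.3, 167.8]]
0.04 [[348.7, 167.7], [342.6, 166.5]]
130 (np.int64(346), np.int64(364), 12); 132 (np.int64(345), np.int64(362), 18); 134 (np.int64(344), np.int64(362), 12); 136 (np.int64(343), np.int64(361), 9); 138 (np.int64(342), np.int64(361), 11); 140 (np.int64(339), np.int64(361), 20); 142 (np.int64(339), np.int64(362), 24); 144 (np.int64(338), np.int64(363), 26); 146 (np.int64(338), np.int64(363), 26); 148 (np.int64(337), np.int64(362), 26); 150 (np.int64(337), np.int64(362), 26); 152 (np.int64(337), np.int64(362), 26); 154 (np.int64(344), np.int64(361), 18); 156 (np.int64(345), np.int64(360), 16); 158 (np.int64(345), np.int64(351), 7); 160 (np.int64(344), np.int64(350), 7); 162 (np.int64(344), np.int64(350), 7); 164 (np.int64(329), np.int64(349), 7); 166 (np.int64(327), np.int64(349), 9); 168 ; 170 ; 172 ; 174 ; 176 ; 178 ; 180 ; 182 ; 184 ; 186 ; 188 ;
```

Emit:
arm_command(
  deltas=[
    [0,0,0,0,0,0.8,-1],
    [0,0,0,-0.8,0,0.8,-1],
    [0,0,0,-1.6,0,0.8,-1],
    [0,0,0,-2.4,0,0.8,-1],
    [0,0,0,-2.9,0,0.8,-1],
    [0,0,0,-3.4,0,0.8,-1],
    [0,0,0,-3.9,0,0.8,-1],
    [0,0,0,-4.4,0,0.8,-1],
  ],
)

```text
time_s: 4.27
tcp_pos: [0.4841, -0.2504, -0.0072]
ee_rot: [[-0.996, -0.095, -0.003], [-0.095, 0.996, -0.001], [0.003, -0.001, -1.0]]
wrist_force: [-3.2, 1.6, 1.7]
gripper_width: 1.0
gripper_force: 1.4
```

Emit:
arm_command(
  deltas=[
    [0,0,0,-0.4,0,0,-1],
    [0,0,0,-0.8,0,0,-1],
    [0,0,0,-1.2,0,0,-1],
    [0,0,0,-1.5,0,0,-1],
    [0,0,0,-1.8,0,0,-1],
    [0,0,0,-2.0,0,0,-1],
    [0,0,0,-2.0,0,0,-1],
  ],
)

```text
time_s: 4.85
tcp_pos: [0.5062, -0.2491, -0.0069]
ee_rot: [[-0.995, -0.095, 0.002], [-0.095, 0.995, -0.002], [-0.001, -0.002, -1.0]]
wrist_force: [-0.2, -0.1, 0.2]
gripper_width: 1.002
gripper_force: 0.2
```

```bash
python3 go.py 508.9 -249.5 -8 5.4
```

```text
turn [-0.0024  0.0015  0.0007] shift cm [-0.26 -0.07  0.11] t 4.85
```

Emit:
arm_command(
  deltas=[
    [0,0,0,2.0,0,0,-1],
    [0,0,0,4.0,0,0,-1],
    [0,0,0,4.0,0,-4,-1],
    [0,0,0,4.0,0,-8,-1],
    [0,0,0.12,4.0,-4,-11,-1],
    [0,0,0.24,4.0,-8,-11,-1],
    [0,0,0.36,4.0,-12,-11,-1],
    [0,0,0.48,4.0,-16,-11,-1],
  ],
)

```text
time_s: 5.52
tcp_pos: [0.482, -0.4123, 0.1057]
ee_rot: [[-0.925, 0.38, 0.006], [0.38, 0.925, -0.005], [-0.007, -0.002, -1.0]]
wrist_force: [0.5, 0.1, 1.4]
gripper_width: 1.0
gripper_force: 0.0
```

```bash
python3 go.py 560 -460 100 -84.6; python3 go.py 560 -460 100 95.4
python3 - <<'E'
from tr import *
print(sense()["joints"]); print(tray(capture("top"),330,450,150,260,10))
E
```

```text
turn [0.0018 0.0075 1.0863] shift cm [-9.03 -1.44  0.64] t 5.5167
turn [-0.0085  0.0021 -2.0553] shift cm [-9.03 -1.44  0.64] t 5.5167
[-25.8971584   27.2387071   -6.05546866   0.12186086 -56.29968077
 -86.52907594]
(array([349, 165,  88,  65, 463]), (592.7439575195312, -271.25640869140625), (142.13726806640625, 210.7357177734375), 6.53272008895874)
```

```bash
python3 go.py 604.2 -412 70 95.4
```

```text
turn [-1.2200e-02 -2.0000e-04 -2.0638e+00] shift cm [-10.92   5.42   3.52] t 5.5667
```

Emit:
arm_command(
  deltas=[
    [0,0,-0.12,-2.7,1.3,0,-0.5],
    [0,0,-0.24,-5.4,2.6,0,-0.5],
    [0,0,-0.36,-8.1,4.0,1.0,-0.5],
    [0,0,-0.48,-10.9,5.4,2,-0.5],
    [0,0,-0.6,-10.9,5.4,3,-0.5],
    [0,0,-0.72,-10.9,5.4,3.5,-0.5],
    [0,0,-0.84,-10.9,5.4,3.5,-0.5],
    [0,0,-0.96,-10.9,5.4,3.5,-0.5],
  ],
)

```text
time_s: 6.23
tcp_pos: [0.6022, -0.4008, 0.0675]
ee_rot: [[-0.836, -0.549, 0.0], [-0.549, 0.836, -0.002], [0.001, -0.002, -1.0]]
wrist_force: [-1.2, -0.4, 0.1]
gripper_width: 0.75
gripper_force: 0.0
```

Emit:
arm_command(
  deltas=[
    [0,0,-0.12,0,0,0,-0.5],
    [0,0,-0.24,0,0,0,-0.5],
    [0,0,-0.36,0,0,0,-0.5],
    [0,0,-0.48,0,0,0,-0.5],
    [0,0,-0.6,0,0,0,-0.5],
    [0,0,-0.72,0,0,0,-0.5],
    [0,0,-0.84,0,0,0,-0.5],
    [0,0,-0.96,0,0,0,-0.5],
  ],
)

```text
time_s: 6.9
tcp_pos: [0.6023, -0.4011, 0.0686]
ee_rot: [[-0.03, -1.0, 0.002], [-1.0, 0.03, -0.003], [0.003, -0.002, -1.0]]
wrist_force: [0.2, 0.3, -0.3]
gripper_width: 0.751
gripper_force: 0.0
```

Emit:
arm_command(
  deltas=[
    [0,0,-0.1,0,0,0,-0.5],
    [0,0,-0.14,0,0,0,-0.5],
    [0,0,-0.14,0,0,0,-0.5],
  ],
)

```text
time_s: 7.15
tcp_pos: [0.6023, -0.401, 0.0686]
ee_rot: [[0.105, -0.994, 0.002], [-0.994, -0.105, -0.003], [0.003, -0.002, -1.0]]
wrist_force: [-0.1, -0.1, -0.2]
gripper_width: 0.751
gripper_force: 0.0
```

```bash
python3 go.py 604.2 -412 -7 95.4; python3 -c "
from h import *
print(sense()['joints'],sense()['ee_rot'])"
```

```text
turn [-0.0016 -0.0029  0.0107] shift cm [ 1.09 -0.06  7.57] t 7.15
[-20.85084283  37.27927139   6.49670727   0.12179285 -59.06055424
  26.80305932] [[ 0.10478073 -0.99449351  0.00191076]
 [-0.99449122 -0.10478563 -0.00267876]
 [ 0.00286423 -0.00161955 -0.99999459]]
```

Emit:
arm_command(
  deltas=[
    [0,0,0.01,1.1,0,0,-0.5],
    [0,0,0.01,1.1,0,2.5,-0.5],
    [0,0,0.01,1.1,0,5.0,-0.5],
    [0,0,0.01,1.1,0,7.0,-0.5],
    [0,0,0.01,1.1,0,7.5,-0.5],
    [0,0,0.01,1.1,0,7.5,-0.5],
  ],
)

```text
time_s: 7.65
tcp_pos: [0.6017, -0.4122, -0.0088]
ee_rot: [[0.093, -0.996, -0.003], [-0.996, -0.093, -0.001], [0.0, 0.003, -1.0]]
wrist_force: [-0.0, 0.4, -0.0]
gripper_width: 0.748
gripper_force: 0.0
```

```bash
python3 go.py 581.8 -172.6 -7 95.4; python3 -c "
from h import *
print(sense()['tcp_pos'],sense()['wrist_force'])"
```

```text
turn [ 0.0031 -0.0003 -0.0016] shift cm [-24.04  -0.23  -0.19] t 7.65
[ 0.60171978 -0.41217125 -0.00883076] [-0.02119818  0.40236301 -0.00642322]
```

Emit:
arm_command(
  deltas=[
    [0,0,0,-0.7,-0.2,-0.1,-0.5],
    [0,0,0,-1.4,-0.2,-0.1,-0.5],
    [0,0,0,-2.0,-0.2,-0.1,-0.5],
    [0,0,0,-2.6,-0.2,-0.1,-0.5],
    [0,0,0,-3.2,-0.2,-0.1,-0.5],
    [0,0,0,-3.9,-0.2,-0.1,-0.5],
    [0,0,0,-4.6,-0.2,-0.1,-0.5],
    [0,0,0,-5.3,-0.2,-0.1,-0.5],
  ],
)

```text
time_s: 8.32
tcp_pos: [0.601, -0.3593, -0.0043]
ee_rot: [[0.094, -0.996, 0.004], [-0.996, -0.094, -0.004], [0.004, -0.003, -1.0]]
wrist_force: [0.3, -4.5, 3.5]
gripper_width: 0.749
gripper_force: 2.1
```

Emit:
arm_command(
  deltas=[
    [0,0,0,-0.7,0,0,-0.5],
    [0,0,0,-1.4,0,0,-0.5],
    [0,0,0,-2.1,0,0,-0.5],
    [0,0,0,-2.8,0,0,-0.5],
    [0,0,0,-3.5,0,0,-0.5],
    [0,0,0,-4.2,0,0,-0.5],
    [0,0,0,-4.9,0,0,-0.5],
    [0,0,0,-5.6,0,0,-0.5],
  ],
)

```text
time_s: 8.98
tcp_pos: [0.5944, -0.3026, -0.0059]
ee_rot: [[0.094, -0.996, 0.0], [-0.996, -0.094, -0.002], [0.002, 0.0, -1.0]]
wrist_force: [1.0, -5.1, 3.2]
gripper_width: 0.747
gripper_force: 2.1
```

Emit:
arm_command(
  deltas=[
    [0,0,0,-0.7,0,0,-0.5],
    [0,0,0,-1.4,0,0,-0.5],
    [0,0,0,-2.1,0,0,-0.5],
    [0,0,0,-2.8,0,0,-0.5],
    [0,0,0,-3.5,0,0,-0.5],
    [0,0,0,-4.2,0,0,-0.5],
    [0,0,0,-4.8,0,0,-0.5],
    [0,0,0,-5.2,0,0,-0.5],
  ],
)

```text
time_s: 9.65
tcp_pos: [0.5896, -0.2506, -0.0059]
ee_rot: [[0.094, -0.996, 0.0], [-0.996, -0.094, -0.002], [0.002, 0.0, -1.0]]
wrist_force: [-0.1, -4.9, 3.1]
gripper_width: 0.752
gripper_force: 2.1
```

```bash
python3 go.py 581.8 -172.6 -7 95.4
python3 - <<'E'
from tr import *
c=capture("top"); cv2.imwrite("pics/top2.png",cv2.resize(c["pixels"][110:310,190:450],None,fx=3,fy=3,interpolation=cv2.INTER_CUBIC))
print(sense()['tcp_pos'],sense()['wrist_force'],tray(c,270,420,150,260,10))
E
```

```text
turn [ 0.     -0.0017  0.0001] shift cm [-7.84  0.04  0.09] t 9.65
[ 0.58941579 -0.24998604 -0.00612242] [ 1.13693898 -1.05625938  1.00872253] (array([291, 172,  30,  62, 182]), (574.7099609375, -49.326873779296875), (53.07254409790039, 147.26873779296875), -77.73873329162598)
```

View pics/top2.png

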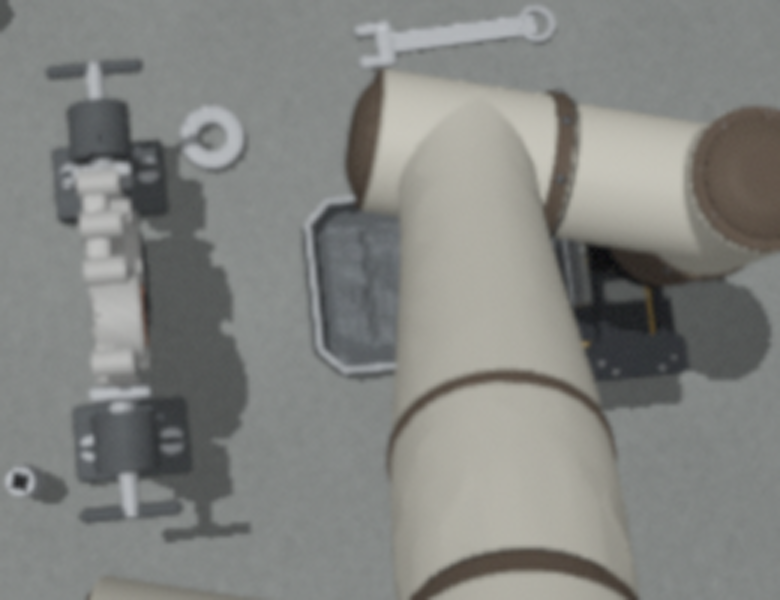

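The front wall runs from crop (306,226) to (316,335), with the side vertices at (328,200) and (345,373). It is heading into the gap. The wrist housing sticks out towards the stand, so I'll check its height and extent before going on.

Run:
```python
from tr import *
c=capture("top")
f=lambda q:(np.array(q)+.5)/3-.5+[190,110]
V=ray(c,f([[328,200],[306,226],[316,335],[345,373]]),.03)[:,:2]*1000
S=np.array([554,121.1]);a=np.radians(5.4);X=np.array([np.cos(a),np.sin(a)]);Y=np.array([-np.sin(a),np.cos(a)])
print("stand frame",np.c_[(V-S)@X,(V-S)@Y].round(1)); v=V[1]-V[2]; print("tray ang",np.degrees(np.arctan2(v[1],v[0])))
t=np.array(sense()["tcp_pos"]); print("stand tcp",(t[:2]*1000-S)@X,(t[:2]*1000-S)@Y)
for z in(.15,.2,.25,.3,.35,.4): print(z,((proj(c,[t[0],t[1],z])+.5-[190,110])*3-.5).round(),ray(c,f([[365,140],[350,160],[745,170],[560,90]]),z)[:,:2].round(3).tolist())
```

```text
stand frame [[  71.2 -170.6]
 [  51.7 -151. ]
 [ -35.3 -150. ]
 [ -67.  -169.7]]
tray ang 4.802697471108744
stand tcp -0.025377230508838087 -372.798238172632
0.15 [[637. 242.]] [[0.661, -0.056], [0.647, -0.045], [0.643, -0.334], [0.7, -0.199]]
0.2 [[661. 230.]] [[0.649, -0.049], [0.635, -0.038], [0.632, -0.312], [0.686, -0.184]]
0.25 [[688. 217.]] [[0.637, -0.042], [0.624, -0.032], [0.62, -0.29], [0.672, -0.17]]
0.3 [[718. 202.]] [[0.625, -0.035], [0.613, -0.026], [0.609, -0.268], [0.658, -0.155]]
0.35 [[752. 186.]] [[0.613, -0.028], [0.601, -0.019], [0.598, -0.246], [0.644, -0.14]]
0.4 [[790. 167.]] [[0.601, -0.021], [0.59, -0.013], [0.587, -0.225], [0.629, -0.126]]
```

Run:
```python
from tr import *
import pickle
cs=pickle.load(open("side0.pkl","rb"));ct=pickle.load(open("top0.pkl","rb"))
def P(c):
    K,d,r,t=cam(c); return np.c_[cv2.Rodrigues(r)[0],t]
def tri(us,ut):
    u=lambda c,q:cv2.undistortPoints(np.array([[q]],float),*cam(c)[:2]).reshape(2,1)
    X=cv2.triangulatePoints(P(cs),P(ct),u(cs,us),u(ct,ut)).ravel();X=X[:3]/X[3]
    return X.round(3),(proj(cs,X)-us).round(1),(proj(ct,X)-ut).round(1)
cu=lambda q,k,o:(np.array(q)+.5)/k-.5+np.array(o)
print("cap centre",tri(cu([268,136],3,[220,40]),cu([195,202],2,[220,100])))
# now: live side view, cap = brown blob
c=capture("side");p=c["pixels"].astype(int)
cv2.imwrite("pics/side3.png",cv2.resize(c["pixels"][0:260,190:450],None,fx=2.3,fy=2.3,interpolation=cv2.INTER_CUBIC))
```

```text
cap centre (array([ 0.537, -0.036,  0.354]), array([[-0.1, -0. ]]), array([[0. , 0.2]]))
```

View pics/side3.png

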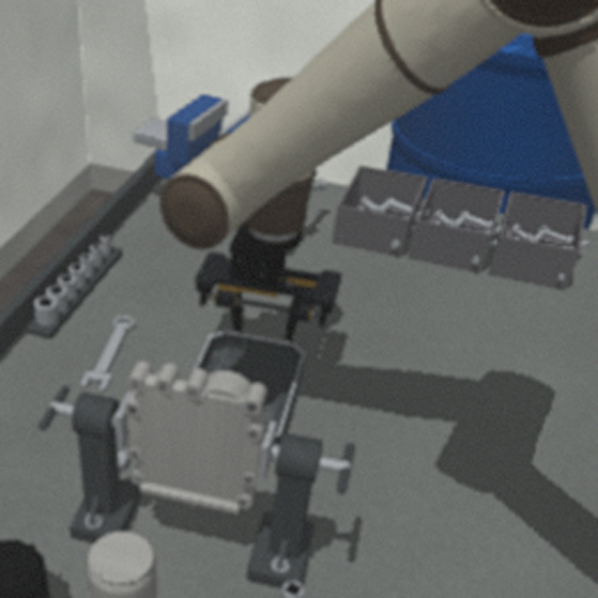

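The wrist cap centre sits about 327 mm above TCP height, which puts its underside near z = 0.28, clear of the 0.24 cover top. The tray is about 2 mm off the gap line and within 1° of it. I'll keep pushing slowly and watch the force.

Emit:
arm_command(
  deltas=[
    [0,0,0,-0.6,0,0,-0.5],
    [0,0,0,-1.2,0,0,-0.5],
    [0,0,0,-1.8,0,0,-0.5],
    [0,0,0,-2.4,0,0,-0.5],
    [0,0,0,-3.0,0,0,-0.5],
    [0,0,0,-3.6,0,0,-0.5],
    [0,0,0,-4.2,0,0,-0.5],
    [0,0,0,-4.8,0,0,-0.5],
  ],
)

```text
time_s: 10.47
tcp_pos: [0.5851, -0.203, -0.006]
ee_rot: [[0.094, -0.996, 0.0], [-0.996, -0.094, -0.002], [0.002, -0.0, -1.0]]
wrist_force: [-0.1, -1.9, -1.5]
gripper_width: 0.747
gripper_force: 0.7
```

Emit:
arm_command(
  deltas=[
    [0,0,0,-0.5,0,0,-0.5],
    [0,0,0,-1.0,0,0,-0.5],
    [0,0,0,-1.5,0,0,-0.5],
    [0,0,0,-2.0,0,0,-0.5],
    [0,0,0,-2.5,0,0,-0.5],
    [0,0,0,-3.0,0,0,-0.5],
    [0,0,0,-3.5,0,0,-0.5],
    [0,0,0,-4.0,0,0,-0.5],
  ],
)

```text
time_s: 11.13
tcp_pos: [0.5815, -0.1635, -0.006]
ee_rot: [[0.094, -0.996, 0.001], [-0.996, -0.094, -0.002], [0.002, -0.0, -1.0]]
wrist_force: [-0.2, -2.1, 0.1]
gripper_width: 0.752
gripper_force: 0.9
```

```bash
cat > st.py <<'E'
from tr import *
S=np.array([554,121.1]);a=np.radians(5.4);X=np.array([np.cos(a),np.sin(a)]);Y=np.array([-np.sin(a),np.cos(a)])
s=sense();t=np.array(s["tcp_pos"]);d=t[:2]*1000-S
print("tcp stand",(d@X).round(1),(d@Y).round(1),"z",t[2].round(4),"F",np.round(s["wrist_force"],1),"t",s["time_s"])
E
python3 st.py
```

```text
tcp stand 0.6 -286.0 z -0.006 F [-0.2 -2.1  0.1] t 11.1333
```

Emit:
arm_command(
  deltas=[
    [0,0,0,-0.4,0,0,-0.5],
    [0,0,0,-0.8,0,0,-0.5],
    [0,0,0,-1.2,0,0,-0.5],
    [0,0,0,-1.6,0,0,-0.5],
    [0,0,0,-2.0,0,0,-0.5],
    [0,0,0,-2.4,0,0,-0.5],
    [0,0,0,-2.8,0,0,-0.5],
    [0,0,0,-3.2,0,0,-0.5],
  ],
)

```text
time_s: 11.8
tcp_pos: [0.5786, -0.1318, -0.006]
ee_rot: [[0.094, -0.996, 0.001], [-0.996, -0.094, -0.002], [0.002, -0.001, -1.0]]
wrist_force: [-0.1, -2.8, 1.0]
gripper_width: 0.75
gripper_force: 1.3
```

Emit:
arm_command(
  deltas=[
    [0,0,0,-0.4,0,0,-0.5],
    [0,0,0,-0.8,0,0,-0.5],
    [0,0,0,-1.2,0,0,-0.5],
    [0,0,0,-1.6,0,0,-0.5],
    [0,0,0,-2.0,0,0,-0.5],
    [0,0,0,-2.4,0,0,-0.5],
    [0,0,0,-2.8,0,0,-0.5],
    [0,0,0,-3.2,0,0,-0.5],
  ],
)

```text
time_s: 12.47
tcp_pos: [0.5756, -0.0999, -0.006]
ee_rot: [[0.094, -0.996, 0.001], [-0.996, -0.094, -0.002], [0.002, -0.001, -1.0]]
wrist_force: [0.8, -3.2, 2.1]
gripper_width: 0.756
gripper_force: 1.7
```

```bash
python3 st.py
python3 - <<'E'
from h import *
c=capture("side"); cv2.imwrite("pics/side4.png",c["pixels"])
E
```

```text
tcp stand 0.7 -222.0 z -0.006 F [ 0.8 -3.2  2.1] t 12.4667
```

The front of the tray is in the gap and the force is unchanged. Continuing.

Emit:
arm_command(
  deltas=[
    [0,0,0,-0.4,0,0,-0.5],
    [0,0,0,-0.8,0,0,-0.5],
    [0,0,0,-1.2,0,0,-0.5],
    [0,0,0,-1.6,0,0,-0.5],
    [0,0,0,-2.0,0,0,-0.5],
    [0,0,0,-2.4,0,0,-0.5],
    [0,0,0,-2.8,0,0,-0.5],
    [0,0,0,-3.2,0,0,-0.5],
  ],
)

```text
time_s: 13.18
tcp_pos: [0.5725, -0.068, -0.0061]
ee_rot: [[0.094, -0.996, 0.001], [-0.996, -0.094, -0.002], [0.002, -0.0, -1.0]]
wrist_force: [1.0, -4.8, 2.1]
gripper_width: 0.752
gripper_force: 2.1
```

Emit:
arm_command(
  deltas=[
    [0,0,0,-0.4,0,0,-0.5],
    [0,0,0,-0.8,0,0,-0.5],
    [0,0,0,-1.2,0,0,-0.5],
    [0,0,0,-1.6,0,0,-0.5],
    [0,0,0,-2.0,0,0,-0.5],
    [0,0,0,-2.4,0,0,-0.5],
    [0,0,0,-2.8,0,0,-0.5],
    [0,0,0,-3.2,0,0,-0.5],
  ],
)

```text
time_s: 13.85
tcp_pos: [0.5693, -0.0361, -0.0064]
ee_rot: [[0.094, -0.996, 0.0], [-0.996, -0.094, -0.002], [0.002, 0.0, -1.0]]
wrist_force: [0.3, -4.3, 3.0]
gripper_width: 0.747
gripper_force: 2.2
```

Emit:
arm_command(
  deltas=[
    [0,0,0,-0.4,0,0,-0.5],
    [0,0,0,-0.8,0,0,-0.5],
    [0,0,0,-1.2,0,0,-0.5],
    [0,0,0,-1.6,0,0,-0.5],
    [0,0,0,-2.0,0,0,-0.5],
    [0,0,0,-2.4,0,0,-0.5],
    [0,0,0,-2.7,0,0,-0.5],
    [0,0,0,-3.0,0,0,-0.5],
  ],
)

```text
time_s: 14.52
tcp_pos: [0.5665, -0.0063, -0.0065]
ee_rot: [[0.094, -0.996, 0.0], [-0.996, -0.094, -0.002], [0.002, 0.0, -1.0]]
wrist_force: [1.3, -3.3, 3.3]
gripper_width: 0.748
gripper_force: 2.0
```

```bash
python3 st.py
```

```text
tcp stand 0.5 -128.0 z -0.0065 F [ 1.3 -3.3  3.3] t 14.5167
```

Emit:
arm_command(
  deltas=[
    [0,0,0,-0.2,0,0,-0.5],
    [0,0,0,-0.4,0,0,-0.5],
    [0,0,0,-0.6,0,0,-0.5],
    [0,0,0,-0.6,0,0,-0.5],
    [0,0,0,1.0,0,0,-0.5],
    [0,0,0,4.0,0,0,-0.5],
    [0,0,0,7.0,0,0,-0.5],
    [0,0,0,10.0,0,0,-0.5],
  ],
)

```text
time_s: 15.18
tcp_pos: [0.5759, -0.1061, -0.0068]
ee_rot: [[0.095, -0.995, 0.0], [-0.995, -0.095, -0.001], [0.001, 0.0, -1.0]]
wrist_force: [-0.1, 0.1, 0.5]
gripper_width: 0.744
gripper_force: 0.0
```

Emit:
arm_command(
  deltas=[
    [0,0,0,3,0,0,-0.5],
    [0,0,0,6,0,-2,-0.5],
    [0,0,0,9,0,-4,-0.5],
    [0,0,0,12,0,-4,-0.5],
    [0,0,0,15,0,-4,-0.5],
    [0,0,0,18,0,-4,-0.5],
    [0,0,0,21,0,-4,-0.5],
    [0,0,0,24,0,-4,-0.5],
  ],
)

```text
time_s: 15.85
tcp_pos: [0.5986, -0.3454, 0.0334]
ee_rot: [[0.094, -0.996, 0.0], [-0.996, -0.094, -0.0], [0.0, -0.0, -1.0]]
wrist_force: [0.5, 0.5, 0.4]
gripper_width: 0.751
gripper_force: 0.0
```

```bash
python3 st.py
python3 - <<'E'
from h import *
c=capture("top"); cv2.imwrite("pics/top3.png",cv2.resize(c["pixels"][130:290,150:320],None,fx=4,fy=3.7,interpolation=cv2.INTER_CUBIC) if 0 else cv2.resize(c["pixels"][135:285,150:320],None,fx=4,fy=4,interpolation=cv2.INTER_CUBIC))
E
```

```text
tcp stand 0.5 -468.6 z 0.0334 F [0.5 0.5 0.4] t 15.85
```

View pics/top3.png

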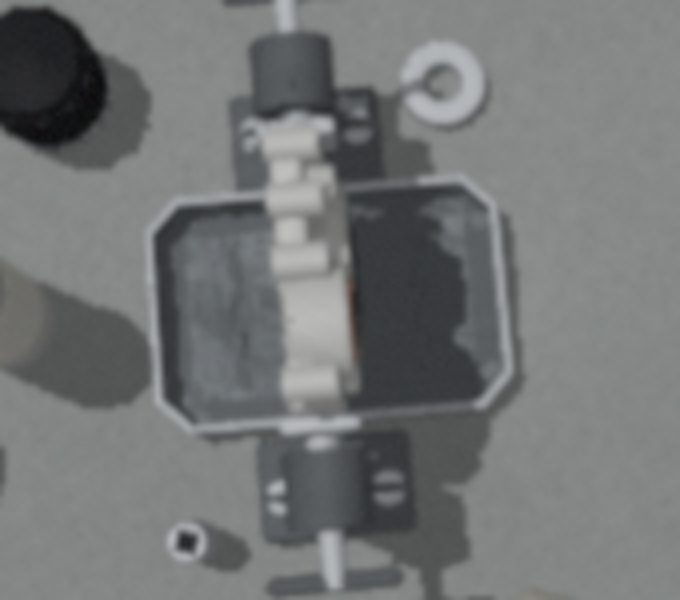

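The tray lies in the gap. Its front wall runs from crop (148,237) to (155,405) and its rear wall from (497,210) to (516,373). The feet corners are at about (231,98), (374,88), (415,528) and (263,543).

Run:
```python
from tr import *
import pickle
c=pickle.load(open("top0.pkl","rb"))
f=lambda q:(np.array(q)+.5)/4-.5+[150,135]
S=np.array([554,121.1]);a=np.radians(5.4);X=np.array([np.cos(a),np.sin(a)]);Y=np.array([-np.sin(a),np.cos(a)])
V=ray(c,f([[148,237],[155,405],[192,432],[483,408],[516,373],[497,210],[466,178],[175,202]]),.03)[:,:2]*1000
L=np.c_[(V-S)@X,(V-S)@Y];print(L.round(1));(m,wh,_)=cv2.minAreaRect(L.astype(np.float32));print("tray",m,wh,_,"mean",L.mean(0))
F=ray(c,f([[231,98],[374,88],[415,528],[263,543],[408,432]]),.024)[:,:2]*1000
G=np.c_[(F-S)@X,(F-S)@Y];print("feet",G.round(1),G[:4].mean(0))
r=lambda p,q:np.degrees(np.arctan2((V[p]-V[q])[1],(V[p]-V[q])[0]))
print(r(0,1),r(5,4))
```

```text
[[  51.8   99.5]
 [ -47.6  101.9]
 [ -65.1   81.4]
 [ -65.9  -88.9]
 [ -47.3 -110.1]
 [  50.3 -108.1]
 [  71.1  -91.5]
 [  71.5   82.2]]
tray (2.7690505981445312, -4.2204132080078125) (211.97821044921875, 137.06658935546875) 89.88008880615234 mean [ 2.34517105 -4.21047103]
feet [[ 133.3   45. ]
 [ 132.1  -41.5]
 [-131.6  -43.3]
 [-132.5   45.5]
 [ -75.7  -44.1]] [0.32430261 1.43574377]
4.052332326158742 6.551273889267166
```

```bash
python3 -c "
from h import *
print(sense()['wrist_force']); print(finish_job())"
```

```text
[ 3.40704499 -4.04495736  1.93670487]
the job is handed in; nothing more can be done
None
```

I pushed the tray through the gap and handed the job in: it measured about 2.5 mm off centre across the gap, 4–5 mm short along it, and within 1.5° of straight. The hand was well clear, though the last wrist reading before hand-in showed about 5 N that I didn't track down, and no verdict came back.

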